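# Clip a sensor board into the test nest, test it, unclip it

### The job

The small green board lies loose in the grey test nest. Swing the spring clip by its red post round its pivot screw onto the board's front edge until it pushes the board fully home, and lean on it there for a moment with a firm but gentle push of about 10 N, so that the edge contacts bite (under 5 N does nothing, 16 N bends them); with the clip left on, press the green button right down and let it come up, then swing the clip well clear again, leaving the board home against the stop. Leave the other things on the bench where they are.

Things in the scene. Friction and masses are not known exactly. Their poses are not given: they have to be found in the camera images.
- nest: Fixed grey metal test nest, base 12 mm thick, x -72 to 125, y -75 to 45 mm. Frame: x = direction in which the board slides home, z up, origin at bench height under the middle of the home board's front edge. Two dark rails (tops 24 mm above the bench, inner faces at y = -32 and 32, x 11 to 61 mm) guide the board. The clip's pivot axis is at x = -4, y = -55 mm.
- stop: Black end stop of the nest with small brass contacts, 76 mm wide, 12 mm thick, top 30 mm above the bench, rigid. Origin 12 mm above the bench on its front face, at nest (60, 0, 12) mm; the home board touches this face.
- board: Loose green circuit board on its carrier, 60 x 60 mm, 8 mm thick, about 0.12 kg, lying on the nest's base (top of the board 20 mm above the bench). Origin: centre of its underside; x = the home direction. Home, its origin lies at nest (30, 0, 12) mm; it starts 3 to 10 mm short of that in x, with up to 2 mm of play to each side.
- clip (a joint): Angle of the steel spring clip about its vertical pivot screw, rad. 0 = arm along nest y, across the board's front edge; grows as it swings out, anticlockwise from above, up to 1.3. At angle a the red post stands at nest x = -4 - 55 sin(a), y = -55 + 55 cos(a) mm. Board fully home: between -0.11 and 0.06, depending on the set screw. Light friction (0.6 N at the post); stays where left.
- post (a point): Axis of the red finger post on the clip, 62 mm above the bench: 14 mm diameter, from 35 mm up; push it sideways or pinch it. The arm below, 14 mm wide, lies 30 to 35 mm above the bench. Under the post a brass set screw points ahead and pushes the board's front edge; its tip stands -2 to 7 mm ahead of the post's axis, differently each time and not measured: feel for it. It does not shift in use.
- foot (a point): Lowest point of the clip's sprung round foot (12 mm diameter), 14 mm ahead of the post's axis: 18.5 mm above the bench when free, 20 mm when on the board. From about 0.45 rad inward it meets the board, shoves it along and climbs onto its edge, which takes about 2 to 5 N at the post; it holds the board down with about 2 N. Off the home board beyond 0.27 rad.
- button (a joint): Travel of the green test button, m: 0 = up, 0.006 = right down (about 5 N); springs back.
- button_top (a point): Centre of the top face of the green button (24 mm across) behind the stop; pressed straight down.
- meter: Bystander: blue digital multimeter, 141 x 71 x 40 mm.
- dish: Bystander: round metal dish of small screws, 92 mm across, 21 mm high.
- driver_red: Bystander: screwdriver with a red handle, 188 mm long.
Not all that is in view belongs to the job. Of the things shaped like the board, the green one is meant.

How it is judged:
On the way, in this order (a step that is already met when the one before it is completed fails the run):
1. the clip is on the board's edge and presses the board, fully home, against the stop with more than 5 N for 0.3 s (contact force between board and stop above 5 N and value of joint clip below 0.12 rad and z of foot in the frame of nest above 0.0192 m and x of board in the frame of nest above 0.0285 m), for 0.3 s.
2. with the clip still on the home board, the green button is pressed right down (value of joint button above 0.005 m and value of joint clip below 0.15 rad and z of foot in the frame of nest above 0.0192 m and x of board in the frame of nest above 0.028 m), for 0.1 s.
At the end, for the whole second after the job is handed in: The clip is swung clear (0.45 rad or more from across the edge), the board lies flat in the nest within 2.5 mm of the stop and square to it within 0.06 rad, at rest, and the button is up (value of joint clip above 0.45 rad and x of board in the frame of nest above 0.0275 m and angle between the x axis of board and the x axis of nest, either way round below 0.06 rad and z of board in the frame of nest below 0.014 m and value of joint button below 0.001 m and linear speed of board below 0.01 m/s); the robot touches nothing.
It fails at once if the board is pushed against the stop with more than 16 N (contact force between board and stop above 16 N).
It fails at once if the gripper or arm pushes on the board with more than 15 N (contact force between any of the fingers, the arm and board above 15 N).
It fails at once if the multimeter, dish or screwdriver is shifted by more than 30 mm (distance of any of meter, dish, driver_red from where it was at the start of the episode above 0.03 m).
It also fails if it takes over 67 s, if anything falls off the work surface, if the arm or the gripper's body presses on something with over 40 N, if the wrist force passes 120 N, or if a joint passes its speed limit or range.

### The arm

A 6-joint arm with a two-finger parallel gripper is mounted at the origin on a cart in front of the work surface, level with it; the furniture and walls round the work are solid. World frame = base frame: x ahead of the robot, y to its left, z up, the work surface at z = 0. Lengths are in m, angles in rad, forces in N, time in s.
With the tool pointing down it reaches from about 0.375 to 0.975 m from the base axis. Payload 3.8 kg.
Tool frame: the origin (TCP) lies between the finger pads; the fingertips stand 22 mm ahead of it and the grasp point (between the pads) lies 3 mm ahead of it; z points along the fingers, y is the direction in which the jaws open and shut (so a half turn about z gives the same grasp; the last joint's range is limited). The gripper opens to 85 mm and grips with 20 to 120 N. Pads are 22 mm wide; open, the fingers measure 114 mm over their backs; the gripper's body (76 mm by 85 mm) begins 54 mm behind the grasp point. The pads swing forward as they close: fully open they stand 13 mm farther back than shut.
Start: joints at [1.184, 0.264, 1.604, -0, 1.274, -0.037], TCP at [0.231, 0.634, 0.253] pointing down, gripper open.
Joint ranges: [-2.63, 2.63], [-0.94, 2.18], [0.31, 2.57], [-1.31, 4.45], [0, 2.66], [-2.55, 2.55]. Speed limits (rad/s): [2.57, 2.57, 3.14, 3.14, 3.14, 3.14].

### API

Orientations are given as a rotation vector (axis times angle).
In Python, from workcell import * gives the robot as it stands.
- The arm moves only by the tool step_arm, never from a script. Its argument "motion" is a list that holds one entry, the list of rows, each a list of 7 numbers: the finger opening in m, from 0 to 0.0854, then the shift along the world's x, y, z in m, then the turn, a rotation vector about the world's x, y, z in degrees. A call has exactly 8 rows; each row is the pose to reach, as a shift and turn from the pose measured when the call began; what a row does not reach only later rows make up. A row lasts 1/8 s, in which the tool goes at most 62.5 mm and 10.7 degrees, less where a joint would pass 70% of its speed; a pose out of reach is approached as far as the arm can. A call with a gripper value outside its range is refused whole. The fingers move at their own pace and stop on an object; "newtons" is the grip in N (left out, the last holds). Time passes only in rows, so rows that repeat a pose let the fingers close, or fill a call up. It gives the time, the measured TCP pose, the force and the opening at its end, in the units of the state.
- read_state(): the state, without advancing time (a new reading comes with each control period).
- read_camera(name): name is "scene" or "top" or "wrist"; returns (picture, depth): 480x640x3 uint8, blue, green, red; 480x640 float32, m along the optical axis (not along the pixel's ray), 0 where there is no reading.
- get_calibration(name): a dict with "K" (3x3 intrinsics, pixels), "dist_coeffs" ([k1, k2, p1, p2, k3] as OpenCV has them; the pictures are not rectified), "world_from_camera" (4x4, takes a point from camera to world coordinates). Camera axes: x right, y down, z forward; pixel columns grow to the right and rows downward; lengths in m; the calibration is good to about 2 mm. A picture is of the moment at which its call begins: read the wrist's pose just before it. get_calibration takes no time and is no camera call; for the wrist camera it gives the pose at the moment of the call.
- finish_job(): hands the job in, once; it reports no verdict.
Trained networks look in the newest picture that a camera, given by its name, has taken for a name from the list of things; names that differ only in an ending like _2 or _b are one class to them, and where a whole thing is asked for, a point or a joint stands for the part that bears it (a point fixed in the world has none). Each returns a list of dicts, best first, with "score" (0 to 1); they miss things now and then, are a little off and sometimes report something else, mostly with a low value. They report only what shows in the picture. A call takes as long as a camera call. They do not tell look-alikes from the thing itself.
- spot_in(camera, thing): "xyz" ([x, y, z] in m, in the coordinates of the camera as it stood for that picture, good to about 4 mm: the middle of the surface that is visible of it).
- regions_of(camera, thing): "region" (480x640 bool, what is visible of it).
The state is a dict: "time": time; "q": joint angles; "joint_vel": joint speeds; "joint_torque": joint torques, N m; "tool_pos": TCP position; "tcp_rot": TCP orientation; "wrist_force": force on the tool from outside, world axes, zero at the start; "torque": the same for the moment, N m; "width": opening from 0.0 (shut) to 1.0 (fully open).
Only numpy, scipy, OpenCV 4.12 (cv2) and the standard library are available. Lean on these libraries where they do the work, as an engineer would, in place of code of your own. Each camera call takes 0.05 s, during which the arm holds its last target. There are 200 camera calls.

## Working session

There is one attempt and no reset: what is moved stays moved. The work goes in short steps, Python scripts to look and compute and a tool call to move; the robot and the scene stay as the last step left them, time stands still between calls to the robot, and variables do not carry over. Pictures are saved under pics/ and viewed, on a budget of 10 in all, crops included, one or two more only if the job needs it, and the job is handed in when it is done.

Besides the shell and the picture viewer there is one more tool, called as name([rows], argument=value, ...), one row to a line, values as JSON. step_arm: Moves the arm, as the interface text tells. Its arguments: {"type":"object","properties":{"motion":{"type":"array"},"newtons":{"type":"number"}},"required":["motion"]}

```bash
mkdir -p pics
cat > h.py <<'E'
from workcell import *
import numpy as np, cv2
def world(cam,p,T=None):
    T=np.array(get_calibration(cam)["world_from_camera"]) if T is None else T
    return (T@np.append(p,1))[:3]
def cloud(cam,depth,mask=None):
    c=get_calibration(cam);K=np.array(c["K"]);d=np.array(c["dist_coeffs"]);T=np.array(c["world_from_camera"])
    m=depth>0
    if mask is not None:m&=mask
    v,u=np.nonzero(m);z=depth[v,u]
    n=cv2.undistortPoints(np.stack([u,v],1).astype(float)[:,None],K,d)[:,0]
    P=np.c_[n*z[:,None],z]
    return P@T[:3,:3].T+T[:3,3],u,v
def proj(cam,P):
    c=get_calibration(cam);K=np.array(c["K"]);d=np.array(c["dist_coeffs"]);T=np.linalg.inv(np.array(c["world_from_camera"]))
    return cv2.projectPoints(np.array(P,float).reshape(-1,3),cv2.Rodrigues(T[:3,:3])[0],T[:3,3],K,d)[0][:,0]
E
python3 - <<'E'
from h import *
im={}
for c in("top","scene"):
    im[c],_=read_camera(c)
    for t in("nest","stop","board","clip","post","foot","button_top","meter","dish","driver_red"):
        if c=="scene" and t in("meter","dish","driver_red"):continue
        for r in spot_in(c,t)[:3]: 
            w=world(c,r["xyz"]);print(c,t,round(r["score"],2),w.round(4),proj(c,w).round()[0])
    cv2.imwrite(f"pics/{c}0.png",im[c])
s=read_state();print(s)
E
```

```text
top nest 0.59 [0.4512 0.0024 0.0128] [342. 306.]
top stop 0.54 [ 0.4791 -0.031   0.0268] [358. 292.]
top board 0.87 [0.5067 0.1941 0.0056] [254. 279.]
top board 0.73 [ 0.5092 -0.1811  0.0083] [425. 280.]
top board 0.67 [0.7362 0.3894 0.0064] [173. 177.]
top clip 0.89 [0.4333 0.0625 0.0351] [314. 313.]
top button_top 0.45 [ 0.4811 -0.059   0.0367] [371. 291.]
top meter 0.91 [ 0.6524 -0.2556  0.03  ] [460. 215.]
top dish 0.66 [ 0.4053 -0.3002  0.0113] [480. 328.]
top driver_red 0.81 [0.6088 0.3949 0.0189] [166. 231.]
scene nest 0.85 [0.4581 0.0267 0.0092] [364. 236.]
scene nest 0.35 [ 0.4854 -0.0567  0.0314] [349. 204.]
scene stop 0.51 [ 0.4813 -0.0241  0.0301] [352. 215.]
scene board 0.98 [0.7375 0.394  0.0113] [247. 402.]
scene board 0.92 [0.4691 0.0196 0.0177] [359. 232.]
scene board 0.62 [0.5064 0.2037 0.0103] [353. 304.]
scene clip 0.51 [0.4337 0.0763 0.0342] [378. 247.]
scene post 0.65 [0.4304 0.0807 0.034 ] [380. 249.]
scene button_top 0.6 [ 0.4847 -0.0591  0.0317] [349. 203.]
{'time': 0.95, 'q': array([ 1.18414815e+00,  2.63901605e-01,  1.60400370e+00,  2.78431447e-05,
        1.27369681e+00, -3.68566264e-02]), 'joint_vel': array([-0.00181135,  0.00186181, -0.00062534, -0.00056281,  0.00159896,
       -0.00224203]), 'joint_torque': array([-8.27963740e-04, -5.15078652e+01, -3.67736113e+01, -1.63987174e-04,
        9.51040638e-04, -1.16391666e-05]), 'tool_pos': array([0.23128786, 0.6341321 , 0.25327663]), 'tcp_rot': array([-5.46662151e-01, -3.09363683e+00,  5.74726883e-06]), 'wrist_force': array([0.34266022, 0.56896357, 0.58745857]), 'torque': array([0.03785263, 0.04022258, 0.00228288]), 'width': 1.0011074388567887}
```

Run:
```python
from h import *
a=cv2.imread("pics/top0.png")[200:400,220:480];cv2.imwrite("pics/top0c.png",cv2.resize(a,None,fx=3,fy=3,interpolation=2))
```

```text
(no output)
```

View pics/top0c.png

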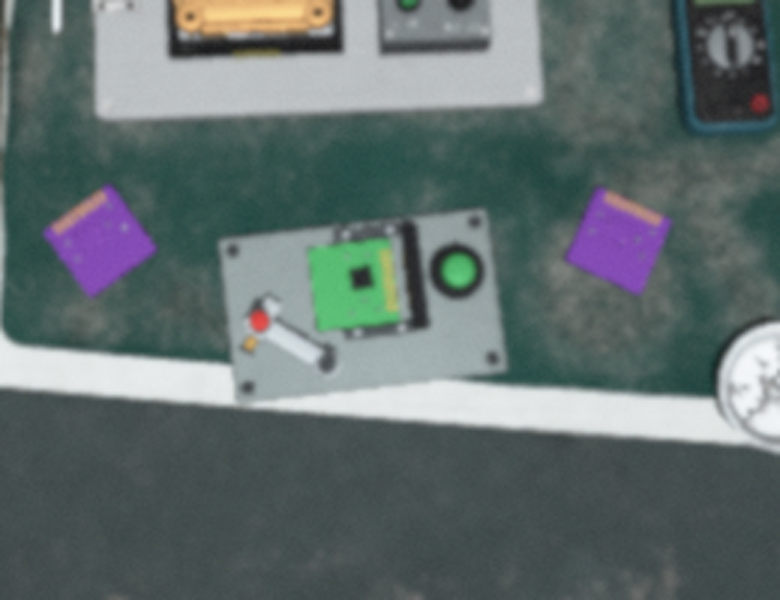

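View pics/scene0.png

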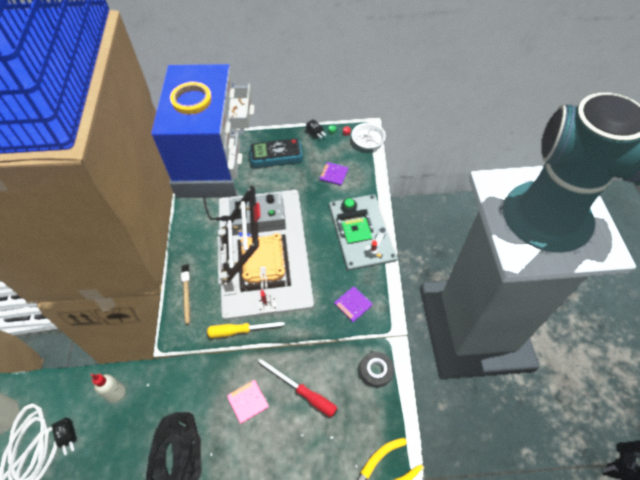

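Board candidates are purple at top(254,279), purple at top(425,280), pink at scene(247,402), and green in the grey nest at top(338,295). I choose the green one. The green button on the other fixture, at about top(356,200), is not ours. Next I'll go above the nest for a close view.

step_arm([
  [[0.03,0.016,-0.048,0.01,0,0,2],[0.03,0.034,-0.1,0.03,0,0,4],[0.03,0.052,-0.155,0.05,0,0,7],[0.03,0.07,-0.21,0.07,0,0,10],[0.03,0.088,-0.265,0.08,0,0,13],[0.03,0.106,-0.32,0.09,0,0,16],[0.03,0.124,-0.375,0.1,0,0,19],[0.03,0.142,-0.43,0.1,0,0,22]],
])

```text
time: 1.95
tool_pos: [0.374, 0.2026, 0.3548]
tcp_rot: [-0.057, 3.138, 0.002]
wrist_force: [0.6, 0.4, 0.1]
width: 0.351
```

step_arm([
  [[0.03,0.016,-0.048,0,0,0,2],[0.03,0.034,-0.1,0,0,0,4],[0.03,0.05,-0.15,0,0,0,5],[0.03,0.056,-0.17,0,0,0,5],[0.03,0.056,-0.17,0,0,0,5],[0.03,0.056,-0.17,0,0,0,5],[0.03,0.056,-0.17,0,0,0,5],[0.03,0.056,-0.17,0,0,0,5]],
])

```text
time: 2.95
tool_pos: [0.4298, 0.0335, 0.3549]
tcp_rot: [-0.197, 3.132, 0.002]
wrist_force: [0.1, 0.0, 0.7]
width: 0.349
```

Run:
```python
from h import *
s=read_state();print(s["time"],s["tool_pos"],s["tcp_rot"],s["q"])
im,d=read_camera("wrist");np.savez("w1.npz",im=im,d=d,T=get_calibration("wrist")["world_from_camera"])
for t in("nest","stop","board","clip","post","foot","button_top"):
    for r in spot_in("wrist",t)[:3]:
        w=world("wrist",r["xyz"]);print(t,round(r["score"],2),w.round(4),proj("wrist",w).round()[0])
cv2.imwrite("pics/w1.png",im);print(np.array(get_calibration("wrist")["world_from_camera"]).round(3))
```

```text
2.95 [0.42981114 0.03348062 0.35485681] [-1.96580123e-01  3.13220331e+00  2.40364751e-03] [ 1.86840741e-02 -2.62876862e-01  1.94742109e+00  1.68365581e-03
  1.45389338e+00 -1.67766351e+00]
nest 0.72 [0.4503 0.001  0.0126] [290. 209.]
stop 0.67 [ 0.4766 -0.0283  0.0307] [260. 232.]
board 0.91 [0.4737 0.0172 0.019 ] [302. 232.]
board 0.9 [ 0.51   -0.1803  0.0065] [132. 239.]
board 0.72 [0.5042 0.1969 0.007 ] [448. 272.]
clip 0.88 [0.4334 0.0622 0.0354] [347. 204.]
clip 0.55 [ 0.4764 -0.0597  0.0334] [231. 229.]
post 0.72 [0.4335 0.064  0.0385] [349. 205.]
button_top 0.88 [ 0.4799 -0.0626  0.0348] [229. 232.]
button_top 0.56 [ 0.477  -0.0314  0.0294] [258. 231.]
[[-0.124  0.957  0.261  0.364]
 [ 0.992  0.119  0.034  0.025]
 [ 0.001  0.263 -0.965  0.475]
 [ 0.     0.     0.     1.   ]]
```

View pics/w1.png

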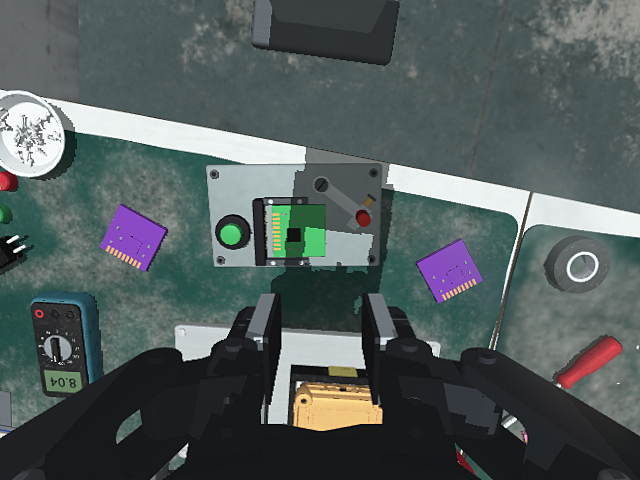

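The wrist picture shows the nest clearly: green board at (297,232), red post at (363,217), pivot at (321,185), button at (231,233). Next I'll fit the nest pose from depth.

Run:
```python
from h import *
f=np.load("w1.npz");im,d=f["im"],f["d"]
P,u,v=cloud("wrist",d)
box=(abs(P[:,0]-.45)<.12)&(abs(P[:,1])<.16)
m=box&(P[:,2]>.006)&(P[:,2]<.05)
k=np.zeros(d.shape,np.uint8);k[v[m],u[m]]=1
n,l,st,_=cv2.connectedComponentsWithStats(k);i=1+st[1:,4].argmax();print(st[i])
s=l[v,u]==i
r=cv2.minAreaRect(P[s,:2].astype(np.float32)*1000);print(r,cv2.boxPoints(r).round(1),np.median(P[s,2]))
# red post pixels
hsv=cv2.cvtColor(im,cv2.COLOR_BGR2HSV)
h=hsv[v,u];red=box&((h[:,0]<8)|(h[:,0]>172))&(h[:,1]>140)&(h[:,2]>80)
g=box&(h[:,0]>50)&(h[:,0]<75)&(h[:,1]>130)&(h[:,2]>90)
print("red",red.sum(),P[red].min(0),P[red].max(0),np.median(P[red],0))
top=red&(P[:,2]>P[red][:,2].max()-.004);print("top",P[top].mean(0),top.sum())
# nest frame
c=np.array(r[0])/1000
pts=cv2.boxPoints(r)/1000
e=[pts[1]-pts[0],pts[2]-pts[1]];L=max(e,key=np.linalg.norm);ex=L/np.linalg.norm(L)
if ex[1]>0:ex=-ex
ey=np.array([-ex[1],ex[0]])
o=c-ex*.0265+ey*.015
print("origin",o,"ex",ex,np.degrees(np.arctan2(ex[1],ex[0])))
N=lambda p:np.c_[(p[:,:2]-o)@ex,(p[:,:2]-o)@ey,p[:,2]]*1000
G=N(P[g]);b=(G[:,0]>-30)&(G[:,0]<62);print("board",np.percentile(G[b],[1,50,99],0).round(1))
b=G[:,0]>70;print("button",np.percentile(G[b],[1,50,99],0).round(1), P[g][b].mean(0))
print("post nest",N(P[top]).mean(0),N(P[top]).min(0),N(P[top]).max(0))
blk=box&(h[:,2]<45);B=N(P[blk]);b=(abs(B[:,2]-30)<3)&(B[:,0]>40)&(B[:,0]<90);print("stop",np.percentile(B[b],[1,50,99],0).round(1))
np.savez("nest.npz",o=o,ex=ex,ey=ey)
```

```text
[  206   163   176   104 17373]
((459.40869140625, 6.9377593994140625), (120.5478515625, 197.8581085205078), 7.44985294342041) [[386.8  97.2]
 [412.5 -99. ]
 [532.  -83.3]
 [506.3 112.8]] 0.012431543234951103
red 136 [0.43662473 0.07307626 0.04560056] [0.45005857 0.08493407 0.06357085] [0.44276152 0.07889533 0.06162585]
top [0.44318933 0.07912751 0.06170893] 127
origin [0.47084612 0.03515894] ex [ 0.1296585 -0.9915587] -82.55013
board [[ -6.9 -29.3  17.9]
 [ 16.3  -2.9  19.7]
 [ 50.6  28.5  21.7]]
button [[ 86.  -11.5  24.1]
 [ 96.5  -0.8  33.4]
 [108.5  10.8  35.2]] [ 0.48245532 -0.06086356  0.03297348]
post nest [-47.18335218 -21.72243118  61.7089278 ] [-52.83862476 -27.7959936   59.65092632] [-41.39624024 -14.98153679  63.5708471 ]
stop [[ 59.7 -37.6  27.4]
 [ 66.1   9.7  29.4]
 [ 71.3  36.4  31.4]]
```

step_arm([
  [[0.036,0.014,0.0457,-0.04,0,0,0],[0.036,0.014,0.0457,-0.09,0,0,0],[0.036,0.014,0.0457,-0.14,0,0,0],[0.036,0.014,0.0457,-0.19,0,0,0],[0.036,0.014,0.0457,-0.23,0,0,0],[0.036,0.014,0.0457,-0.26,0,0,0],[0.036,0.014,0.0457,-0.28,0,0,0],[0.036,0.014,0.0457,-0.292,0,0,0]],
], newtons=20)

```text
time: 4.35
tool_pos: [0.4434, 0.0782, 0.0616]
tcp_rot: [-0.194, 3.134, 0.002]
wrist_force: [-0.4, -0.6, -0.2]
width: 0.423
```

Run:
```python
from h import *
s=read_state();print(s["time"],s["tool_pos"],s["wrist_force"],s["width"])
im,d=read_camera("wrist");cv2.imwrite("pics/w2.png",im[100:460,150:550])
f=np.load("nest.npz");o,ex,ey=f["o"],f["ex"],f["ey"]
P,u,v=cloud("wrist",d);h=cv2.cvtColor(im,cv2.COLOR_BGR2HSV)[v,u]
box=(np.linalg.norm(P[:,:2]-s["tool_pos"][:2],axis=1)<.05)
red=box&((h[:,0]<8)|(h[:,0]>172))&(h[:,1]>140)&(h[:,2]>80)&(P[:,2]>.058)
print(red.sum(),P[red].mean(0) if red.any() else 0)
p=s["tool_pos"][:2]-o;print("tcp nest",p@ex*1e3,p@ey*1e3)
# planned arc
for a in(.9,.8,.7,.6,.5,.4,.3,.2,.1,0,-.1):
    q=ex*(-.004-.055*np.sin(a))+ey*(-.055+.055*np.cos(a));print(a,(q+o).round(4))
```

```text
4.35 [0.44338525 0.07823788 0.06163011] [-0.44386565 -0.55609527 -0.18565796] 0.4230770108508299
1279 [0.44182555 0.07995553 0.060689  ]
tcp nest -46.27582592921345 -21.643514456564795
0.9 [0.4441 0.0791]
0.8 [0.4487 0.0761]
0.7 [0.4529 0.0726]
0.6 [0.4568 0.0687]
0.5 [0.4602 0.0644]
0.4 [0.4632 0.0598]
0.3 [0.4658 0.0549]
0.2 [0.4678 0.0498]
0.1 [0.4693 0.0445]
0 [0.4703 0.0391]
-0.1 [0.4708 0.0336]
```

View pics/w2.png

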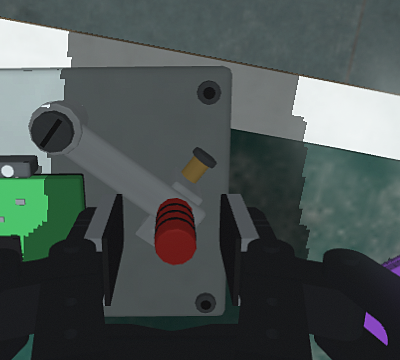

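step_arm([
  [[0.019,0,0,0,0,0,0],[0.019,0,0,0,0,0,0],[0.019,0.0025,-0.0005,0,0,0,0],[0.019,0.0053,-0.0021,0,0,0,0],[0.019,0.0095,-0.0056,0,0,0,0],[0.019,0.0134,-0.0095,0,0,0,0],[0.019,0.0168,-0.0138,0,0,0,0],[0.019,0.0168,-0.0138,0,0,0,0]],
])

```text
time: 5.4
tool_pos: [0.4596, 0.0638, 0.0607]
tcp_rot: [0.194, -3.135, -0.001]
wrist_force: [0.1, -0.2, 0.2]
width: 0.219
```

step_arm([
  [[0.019,0.0016,-0.002,0,0,0,0],[0.019,0.0028,-0.004,0,0,0,0],[0.019,0.004,-0.006,0,0,0,0],[0.019,0.005,-0.0075,0,0,0,0],[0.019,0.006,-0.009,0,0,0,0],[0.019,0.0066,-0.0102,0,0,0,0],[0.019,0.0072,-0.0114,0,0,0,0],[0.019,0.0072,-0.0114,0,0,0,0]],
])

```text
time: 6.4
tool_pos: [0.4669, 0.0523, 0.0607]
tcp_rot: [0.194, -3.135, -0.001]
wrist_force: [2.6, 3.1, -0.3]
width: 0.224
```

```bash
cat > st.py <<'E'
from h import *
f=np.load("nest.npz");o,ex,ey=f["o"],f["ex"],f["ey"]
def N(p):p=np.atleast_2d(p);return np.c_[(p[:,:2]-o)@ex,(p[:,:2]-o)@ey,p[:,2]]*1000
def st():
    s=read_state();F=s["wrist_force"];print("t",s["time"],"tcp nest",N(s["tool_pos"]).round(2),"F nest",(F[:2]@ex).round(2),(F[:2]@ey).round(2),F[2].round(2),"w",s["width"]*85.4);return s
def red(s,name=None):
    im,d=read_camera("wrist")
    if name:cv2.imwrite(name,im[60:460,100:560])
    P,u,v=cloud("wrist",d);h=cv2.cvtColor(im,cv2.COLOR_BGR2HSV)[v,u];Q=N(P)
    r=(np.linalg.norm(P[:,:2]-s["tool_pos"][:2],axis=1)<.05)&((h[:,0]<8)|(h[:,0]>172))&(h[:,1]>140)&(h[:,2]>80)&(P[:,2]>.058)
    print("red",r.sum(),Q[r].mean(0).round(1) if r.any() else 0)
    g=(h[:,0]>50)&(h[:,0]<75)&(h[:,1]>130)&(h[:,2]>70)&(Q[:,0]>-30)&(Q[:,0]<62)&(abs(Q[:,1])<40)&(abs(Q[:,2]-20)<4)
    print("board",g.sum(),np.percentile(Q[g],[1,50,99],0).round(1).tolist() if g.any() else 0)
E
python3 - <<'E'
from st import *
red(st(),"pics/w3.png")
E
```

```text
t 6.4 tcp nest [[-17.48  -1.68  60.69]] F nest -2.74 2.95 -0.3 w 19.14734719835282
red 1362 [-20.7  -3.4  61.5]
board 11689 [[-3.5, -30.2, 17.9], [24.2, -12.1, 19.8], [54.0, 23.7, 21.2]]
```

View pics/w3.png

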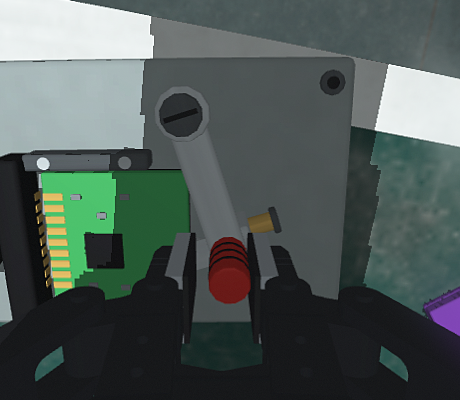

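step_arm([
  [[0.019,0.0005,-0.0015,0,0,0,0],[0.019,0.0009,-0.003,0,0,0,0],[0.019,0.0013,-0.0045,0,0,0,0],[0.019,0.0016,-0.006,0,0,0,0],[0.019,0.0019,-0.007,0,0,0,0],[0.019,0.0021,-0.008,0,0,0,0],[0.019,0.0021,-0.0083,0,0,0,0],[0.019,0.0021,-0.0083,0,0,0,0]],
])

```text
time: 7.45
tool_pos: [0.4688, 0.0438, 0.0607]
tcp_rot: [0.194, -3.135, -0.0]
wrist_force: [1.4, 1.1, 1.2]
width: 0.224
```

Run:
```python
from st import *
red(st())
```

```text
t 7.45 tcp nest [[-8.84 -0.94 60.68]] F nest -0.91 1.51 1.23 w 19.121179389865333
red 1342 [-12.   -1.6  61.4]
board 11486 [[-0.3, -30.5, 18.0], [28.8, -12.7, 19.8], [57.6, 25.0, 21.2]]
```

step_arm([
  [[0.019,0.0001,-0.0005,0,0,0,0],[0.019,0.0002,-0.001,0,0,0,0],[0.019,0.0003,-0.0015,0,0,0,0],[0.019,0.0004,-0.002,0,0,0,0],[0.019,0.0005,-0.0025,0,0,0,0],[0.019,0.0006,-0.003,0,0,0,0],[0.019,0.0007,-0.0035,0,0,0,0],[0.019,0.0007,-0.0035,0,0,0,0]],
])

```text
time: 8.5
tool_pos: [0.4692, 0.0401, 0.0605]
tcp_rot: [0.194, -3.134, 0.0]
wrist_force: [1.1, 2.2, 1.1]
width: 0.219
```

Run:
```python
from st import *
st()
```

```text
t 8.5 tcp nest [[-5.16 -1.03 60.53]] F nest -2.06 1.42 1.07 w 18.685767796484374
```

step_arm([
  [[0.019,0,-0.0002,0,0,0,0],[0.019,0,-0.0004,0,0,0,0],[0.019,0,-0.0006,0,0,0,0],[0.019,0.0001,-0.0008,0,0,0,0],[0.019,0.0001,-0.001,0,0,0,0],[0.019,0.0001,-0.001,0,0,0,0],[0.019,0.0001,-0.001,0,0,0,0],[0.019,0.0001,-0.001,0,0,0,0]],
])

```text
time: 9.5
tool_pos: [0.4692, 0.0391, 0.0605]
tcp_rot: [0.194, -3.134, 0.0]
wrist_force: [1.5, 3.2, 0.1]
width: 0.22
```

step_arm([
  [[0.019,0,-0.0002,0,0,0,0],[0.019,0,-0.0004,0,0,0,0],[0.019,0,-0.0006,0,0,0,0],[0.019,0.0001,-0.0008,0,0,0,0],[0.019,0.0001,-0.001,0,0,0,0],[0.019,0.0001,-0.001,0,0,0,0],[0.019,0.0001,-0.001,0,0,0,0],[0.019,0.0001,-0.001,0,0,0,0]],
])

```text
time: 10.5
tool_pos: [0.4693, 0.038, 0.0605]
tcp_rot: [0.194, -3.134, 0.0]
wrist_force: [1.2, 1.8, 0.5]
width: 0.22
```

step_arm([
  [[0.019,0,-0.0002,0,0,0,0],[0.019,0,-0.0004,0,0,0,0],[0.019,0,-0.0006,0,0,0,0],[0.019,0.0001,-0.0008,0,0,0,0],[0.019,0.0001,-0.001,0,0,0,0],[0.019,0.0001,-0.001,0,0,0,0],[0.019,0.0001,-0.001,0,0,0,0],[0.019,0.0001,-0.001,0,0,0,0]],
])

```text
time: 11.5
tool_pos: [0.4693, 0.037, 0.0605]
tcp_rot: [0.194, -3.134, 0.0]
wrist_force: [1.1, 0.9, 0.6]
width: 0.222
```

step_arm([
  [[0.019,0,-0.0002,0,0,0,0],[0.019,0,-0.0004,0,0,0,0],[0.019,0,-0.0006,0,0,0,0],[0.019,0.0001,-0.0008,0,0,0,0],[0.019,0.0001,-0.001,0,0,0,0],[0.019,0.0001,-0.001,0,0,0,0],[0.019,0.0001,-0.001,0,0,0,0],[0.019,0.0001,-0.001,0,0,0,0]],
])

```text
time: 12.5
tool_pos: [0.4694, 0.036, 0.0605]
tcp_rot: [0.194, -3.133, 0.001]
wrist_force: [0.3, 1.4, 0.2]
width: 0.225
```

step_arm([
  [[0.019,0,-0.0002,0,0,0,0],[0.019,0,-0.0004,0,0,0,0],[0.019,0,-0.0006,0,0,0,0],[0.019,0.0001,-0.0008,0,0,0,0],[0.019,0.0001,-0.001,0,0,0,0],[0.019,0.0001,-0.001,0,0,0,0],[0.019,0.0001,-0.001,0,0,0,0],[0.019,0.0001,-0.001,0,0,0,0]],
])

```text
time: 13.5
tool_pos: [0.4694, 0.0349, 0.0604]
tcp_rot: [0.194, -3.133, 0.001]
wrist_force: [1.0, 2.6, 0.1]
width: 0.224
```

Run:
```python
from st import *
red(st())
```

```text
t 13.5 tcp nest [[ 3.000e-02 -1.490e+00  6.045e+01]] F nest -2.42 1.36 0.07 w 19.124352142343277
red 1351 [-3.1 -1.1 61.5]
board 9962 [[4.5, -30.4, 18.3], [32.2, -13.9, 19.8], [57.6, 26.2, 21.2]]
```

step_arm([
  [[0.019,0,-0.0002,0,0,0,0],[0.019,0,-0.0004,0,0,0,0],[0.019,0,-0.0006,0,0,0,0],[0.019,0.0001,-0.0008,0,0,0,0],[0.019,0.0001,-0.001,0,0,0,0],[0.019,0.0001,-0.001,0,0,0,0],[0.019,0.0001,-0.001,0,0,0,0],[0.019,0.0001,-0.001,0,0,0,0]],
])

```text
time: 14.55
tool_pos: [0.4694, 0.0339, 0.0604]
tcp_rot: [0.194, -3.133, 0.001]
wrist_force: [1.7, 2.3, 0.4]
width: 0.223
```

step_arm([
  [[0.019,0,-0.0002,0,0,0,0],[0.019,0,-0.0004,0,0,0,0],[0.019,0,-0.0006,0,0,0,0],[0.019,0.0001,-0.0008,0,0,0,0],[0.019,0.0001,-0.001,0,0,0,0],[0.019,0.0001,-0.001,0,0,0,0],[0.019,0.0001,-0.001,0,0,0,0],[0.019,0.0001,-0.001,0,0,0,0]],
])

```text
time: 15.55
tool_pos: [0.4695, 0.0328, 0.0604]
tcp_rot: [0.194, -3.133, 0.001]
wrist_force: [1.4, 1.5, -0.1]
width: 0.221
```

step_arm([
  [[0.019,0,-0.0002,0,0,0,0],[0.019,0,-0.0004,0,0,0,0],[0.019,0,-0.0006,0,0,0,0],[0.019,0.0001,-0.0008,0,0,0,0],[0.019,0.0001,-0.001,0,0,0,0],[0.019,0.0001,-0.001,0,0,0,0],[0.019,0.0001,-0.001,0,0,0,0],[0.019,0.0001,-0.001,0,0,0,0]],
])

```text
time: 16.55
tool_pos: [0.4695, 0.0318, 0.0604]
tcp_rot: [0.195, -3.133, 0.001]
wrist_force: [0.5, 1.5, 0.5]
width: 0.222
```

step_arm([
  [[0.019,0,-0.0002,0,0,0,0],[0.019,0,-0.0004,0,0,0,0],[0.019,0,-0.0006,0,0,0,0],[0.019,0.0001,-0.0008,0,0,0,0],[0.019,0.0001,-0.001,0,0,0,0],[0.019,0.0001,-0.001,0,0,0,0],[0.019,0.0001,-0.001,0,0,0,0],[0.019,0.0001,-0.001,0,0,0,0]],
])

```text
time: 17.55
tool_pos: [0.4696, 0.0311, 0.0604]
tcp_rot: [0.194, -3.133, 0.0]
wrist_force: [1.4, 4.0, 0.9]
width: 0.222
```

step_arm([
  [[0.019,0,-0.0002,0,0,0,0],[0.019,0,-0.0004,0,0,0,0],[0.019,0,-0.0006,0,0,0,0],[0.019,0.0001,-0.0007,0,0,0,0],[0.019,0.0001,-0.0008,0,0,0,0],[0.019,0.0001,-0.0008,0,0,0,0],[0.019,0.0001,-0.0008,0,0,0,0],[0.019,0.0001,-0.0008,0,0,0,0]],
])

```text
time: 18.55
tool_pos: [0.4696, 0.0309, 0.0604]
tcp_rot: [0.194, -3.133, -0.002]
wrist_force: [0.7, 6.6, 0.5]
width: 0.222
```

Run:
```python
from st import *
st();red(st())
```

```text
t 18.55 tcp nest [[ 4.06 -1.75 60.41]] F nest -6.46 1.5 0.49 w 18.96932726603953
t 18.55 tcp nest [[ 4.06 -1.75 60.41]] F nest -6.46 1.5 0.49 w 18.96932726603953
red 1348 [ 0.7 -1.3 61.5]
board 9303 [[6.6, -30.4, 18.2], [33.4, -14.5, 19.8], [57.8, 26.1, 21.2]]
```

step_arm([
  [[0.019,0,-0.0004,0,0,0,0],[0.019,0,-0.0006,0,0,0,0],[0.019,0,-0.0008,0,0,0,0],[0.019,0.0001,-0.0009,0,0,0,0],[0.019,0.0001,-0.001,0,0,0,0],[0.019,0.0001,-0.001,0,0,0,0],[0.019,0.0001,-0.001,0,0,0,0],[0.019,0.0001,-0.001,0,0,0,0]],
])

```text
time: 19.6
tool_pos: [0.4697, 0.0308, 0.0604]
tcp_rot: [0.193, -3.133, -0.004]
wrist_force: [1.3, 7.3, -0.0]
width: 0.227
```

Run:
```python
from st import *
s=st();print(s["tool_pos"])
```

```text
t 19.6 tcp nest [[ 4.22 -1.75 60.4 ]] F nest -7.08 2.25 -0.0 w 19.40872748108747
[0.46966136 0.03075242 0.06040388]
```

step_arm([
  [[0.019,0,-0.0006,0,0,0,0],[0.019,0,-0.0009,0,0,0,0],[0.019,0,-0.0011,0,0,0,0],[0.019,0.0001,-0.0012,0,0,0,0],[0.019,0.0001,-0.0013,0,0,0,0],[0.019,0.0001,-0.0013,0,0,0,0],[0.019,0.0001,-0.0013,0,0,0,0],[0.019,0.0001,-0.0013,0,0,0,0]],
])

```text
time: 20.6
tool_pos: [0.4697, 0.0306, 0.0604]
tcp_rot: [0.191, -3.133, -0.007]
wrist_force: [1.8, 9.5, 0.4]
width: 0.22
```

Run:
```python
from st import *
red(st());st()
```

```text
t 20.6 tcp nest [[ 4.36 -1.76 60.38]] F nest -9.16 3.01 0.41 w 18.813853414237304
red 1344 [ 0.9 -1.3 61.5]
board 9279 [[6.6, -30.5, 18.2], [33.4, -14.6, 19.8], [57.8, 26.1, 21.2]]
t 20.65 tcp nest [[ 4.37 -1.78 60.37]] F nest -9.25 2.38 0.06 w 18.87400129761291
```

step_arm([
  [[0.019,0,-0.0012,0,0,0,0],[0.019,0,-0.0014,0,0,0,0],[0.019,0,-0.0014,0,0,0,0],[0.019,0,-0.0014,0,0,0,0],[0.019,0,-0.0014,0,0,0,0],[0.019,0,-0.0014,0,0,0,0],[0.019,0,-0.0014,0,0,0,0],[0.019,0,-0.0014,0,0,0,0]],
])

```text
time: 21.65
tool_pos: [0.4697, 0.0305, 0.0604]
tcp_rot: [0.19, -3.133, -0.011]
wrist_force: [1.7, 9.5, 0.8]
width: 0.223
```

step_arm([
  [[0.019,-0.0003,0.002,0,0,0,0],[0.026,-0.0004,0.0033,0,0,0,0],[0.03,-0.0004,0.0033,0,0,0,0],[0.03,-0.0004,0.0033,0.01,0,0,0],[0.03,-0.0004,0.0033,0.025,0,0,0],[0.03,-0.0004,0.0033,0.04,0,0,0],[0,-0.0004,0.0033,0.055,0,0,0],[0,-0.0004,0.0033,0.065,0,0,0]],
])

```text
time: 22.65
tool_pos: [0.4699, 0.0338, 0.1271]
tcp_rot: [0.19, -3.135, -0.011]
wrist_force: [-0.1, -0.7, -0.2]
width: -0.0
```

step_arm([
  [[0,0.001,-0.01,0,0,0,0],[0,0.004,-0.03,0,0,0,0],[0,0.008,-0.06,0,0,0,0],[0,0.012,-0.085,0,0,0,0],[0,0.013,-0.095,0,0,0,0],[0,0.013,-0.095,-0.015,0,0,0],[0,0.013,-0.095,-0.03,0,0,0],[0,0.013,-0.095,-0.04,0,0,0]],
])

```text
time: 23.65
tool_pos: [0.4816, -0.0603, 0.0851]
tcp_rot: [0.191, -3.132, -0.012]
wrist_force: [-0.9, -0.3, 0.1]
width: 0.002
```

Run:
```python
from st import *
s=st();print(s["tool_pos"],s["tcp_rot"])
im,d=read_camera("wrist");cv2.imwrite("pics/w4.png",im)
P,u,v=cloud("wrist",d);h=cv2.cvtColor(im,cv2.COLOR_BGR2HSV)[v,u];Q=N(P)
g=(h[:,0]>45)&(h[:,0]<75)&(h[:,1]>100)&(h[:,2]>60)&(Q[:,0]>70)&(abs(Q[:,1])<30)&(Q[:,2]>28)&(Q[:,0]<125)
print("btn",g.sum(),np.percentile(Q[g],[1,50,99],0).round(1).tolist() if g.any() else 0)
```

```text
t 23.65 tcp nest [[96.05 -1.74 85.06]] F nest 0.15 -0.88 0.14 w 0.17138506565662862
[ 0.48157403 -0.06030241  0.08505754] [ 0.19135622 -3.13244936 -0.0120674 ]
btn 1234 [[85.0, -12.0, 28.5], [96.6, -5.6, 32.5], [107.0, 4.3, 34.2]]
```

View pics/w4.png

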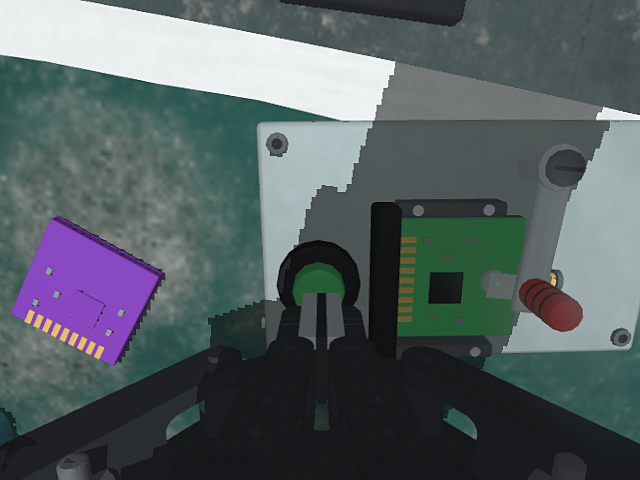

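step_arm([
  [[0,0.001,0,-0.01,0,0,0],[0,0.001,0,-0.02,0,0,0],[0,0.001,0,-0.026,0,0,0],[0,0.001,0,-0.03,0,0,0],[0,0.001,0,-0.033,0,0,0],[0,0.001,0,-0.035,0,0,0],[0,0.001,0,-0.036,0,0,0],[0,0.001,0,-0.036,0,0,0]],
])

```text
time: 24.7
tool_pos: [0.4817, -0.0601, 0.0498]
tcp_rot: [0.191, -3.13, -0.013]
wrist_force: [-7.6, 2.4, 17.1]
width: -0.003
```

Run:
```python
from st import *
s=st()
im,d=read_camera("wrist");cv2.imwrite("pics/w5.png",cv2.resize(im[180:420,200:460],None,fx=2.5,fy=2.5))
f=np.load("w1.npz")
# scene of w1 pose, no motion: recompute cloud with stored T
c=get_calibration("wrist");K=np.array(c["K"]);T=f["T"];dd=f["d"]
v,u=np.nonzero(dd>0);z=dd[v,u];n=cv2.undistortPoints(np.stack([u,v],1).astype(float)[:,None],K,np.array(c["dist_coeffs"]))[:,0]
Q=N(np.c_[n*z[:,None],z]@T[:3,:3].T+T[:3,3]);r=np.hypot(Q[:,0]-96.5,Q[:,1]+.8)
for a in range(0,24,2):
    m=(r>=a)&(r<a+2);print(a,m.sum(),np.percentile(Q[m,2],[10,50,90]).round(1))
```

```text
t 24.7 tcp nest [[95.88 -1.55 49.84]] F nest -3.32 -7.25 17.13 w -0.269556804637901
0 11 [32.9 33.5 34.7]
2 31 [32.6 33.7 34.8]
4 48 [32.7 33.6 34.5]
6 71 [32.5 33.6 34.8]
8 93 [32.6 33.5 34.7]
10 124 [24.1 31.3 34. ]
12 106 [22.6 23.9 31. ]
14 129 [22.9 23.8 24.8]
16 161 [22.7 23.9 25. ]
18 236 [11.8 22.3 24.2]
20 145 [11.2 12.3 22.4]
22 150 [10.8 11.8 12.9]
```

View pics/w5.png

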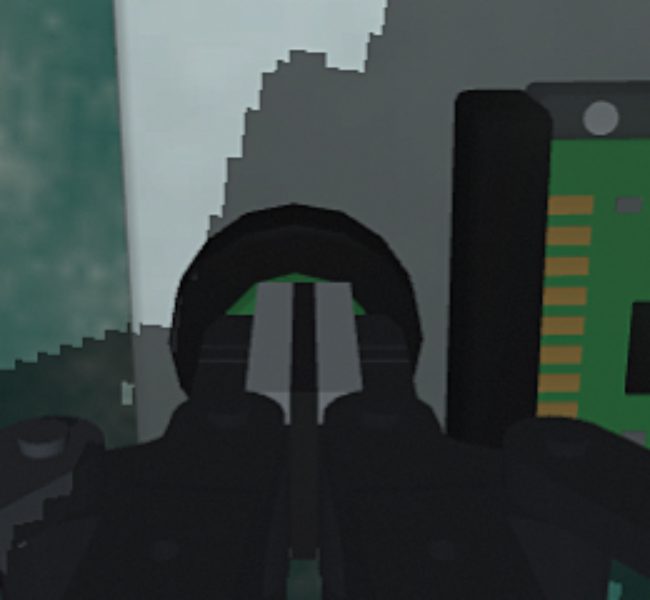

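step_arm([
  [[0,0.0008,0,-0.0008,0,0,0],[0,0.0008,0,-0.0008,0,0,0],[0,0.0008,0,0.004,0,0,0],[0,0.0008,0,0.012,0,0,0],[0.036,0.0008,0,0.03,0,0,0],[0.036,0.0008,0,0.05,0,0,0],[0.036,-0.001,0.015,0.07,0,0,0],[0.036,-0.004,0.035,0.077,0,0,0]],
])

```text
time: 25.75
tool_pos: [0.4796, -0.0253, 0.129]
tcp_rot: [0.19, -3.135, -0.012]
wrist_force: [0.5, -0.5, 1.4]
width: 0.42
```

Run:
```python
from st import *
s=st();print(s["tool_pos"])
im,d=read_camera("wrist")
P,u,v=cloud("wrist",d);h=cv2.cvtColor(im,cv2.COLOR_BGR2HSV)[v,u];Q=N(P)
r=((h[:,0]<8)|(h[:,0]>172))&(h[:,1]>140)&(h[:,2]>60)&(Q[:,2]>58)&(Q[:,2]<66)&(abs(Q[:,0])<40)&(abs(Q[:,1])<40)
print("post",r.sum(),Q[r].mean(0).round(1))
g=(h[:,0]>45)&(h[:,0]<75)&(h[:,1]>100)&(h[:,2]>60)&(Q[:,0]>70)&(abs(Q[:,1])<30)&(Q[:,2]>24)&(Q[:,0]<125)
print("btn",g.sum(),np.percentile(Q[g],[5,50,95],0).round(1).tolist() if g.any() else 0)
t=o+ex*.0009-ey*.0008;print("to",(t-s["tool_pos"][:2]).round(4))
```

```text
t 25.75 tcp nest [[ 61.08   0.82 128.96]] F nest 0.54 0.42 1.38 w 35.904471675850026
[ 0.47957574 -0.02530164  0.12895768]
post 639 [-0.8 -1.2 61.8]
btn 1474 [[83.9, -10.8, 27.8], [93.3, -1.6, 33.7], [103.0, 8.6, 34.9]]
to [-0.0094  0.0595]
```

step_arm([
  [[0.036,-0.0045,0.03,0,0,0,0],[0.036,-0.0094,0.0595,0,0,0,0],[0.036,-0.0094,0.0595,-0.005,0,0,0],[0.036,-0.0094,0.0595,-0.02,0,0,0],[0.036,-0.0094,0.0595,-0.035,0,0,0],[0.036,-0.0094,0.0595,-0.05,0,0,0],[0.036,-0.0094,0.0595,-0.062,0,0,0],[0.036,-0.0094,0.0595,-0.068,0,0,0]],
])

```text
time: 26.8
tool_pos: [0.4689, 0.0359, 0.0598]
tcp_rot: [0.19, -3.132, -0.014]
wrist_force: [0.7, -0.1, -0.1]
width: 0.425
```

Run:
```python
from st import *
s=st();red(s);print(s["tool_pos"])
for a in(.1,.2,.3,.4,.5,.6,.7,.8,.9):
    q=o+ex*(-.004-.055*np.sin(a)-.0025)+ey*(-.0557+.055*np.cos(a));print(a,(q-s["tool_pos"][:2]).round(4))
```

```text
t 26.8 tcp nest [[-1.03 -1.78 59.81]] F nest 0.19 0.68 -0.1 w 36.31047497125491
red 1351 [ 0.3 -1.4 61.3]
board 9184 [[6.7, -30.7, 18.0], [31.5, -15.0, 19.6], [57.9, 26.9, 21.0]]
[0.4689456  0.03594895 0.05980555]
0.1 [-0.0006  0.011 ]
0.2 [-0.0021  0.0163]
0.3 [-0.0042  0.0214]
0.4 [-0.0067  0.0262]
0.5 [-0.0097  0.0308]
0.6 [-0.0132  0.0351]
0.7 [-0.0171  0.039 ]
0.8 [-0.0213  0.0425]
0.9 [-0.0259  0.0456]
```

step_arm([
  [[0.019,0,0,0,0,0,0],[0.019,0,0.002,0,0,0,0],[0.019,0,0.0055,0,0,0,0],[0.019,-0.0006,0.011,0,0,0,0],[0.019,-0.0021,0.0163,0,0,0,0],[0.019,-0.0042,0.0214,0,0,0,0],[0.019,-0.0067,0.0262,0,0,0,0],[0.019,-0.0067,0.0262,0,0,0,0]],
])

```text
time: 27.85
tool_pos: [0.4615, 0.0628, 0.0595]
tcp_rot: [0.191, -3.131, -0.015]
wrist_force: [0.1, -0.6, 0.2]
width: 0.225
```

Run:
```python
from st import *
s=st();red(s)
```

```text
t 27.85 tcp nest [[-28.58  -5.7   59.45]] F nest 0.57 0.0 0.25 w 19.25304166652187
red 1383 [-27.2  -5.8  61.5]
board 12776 [[-0.2, -30.3, 18.2], [24.5, -10.4, 19.8], [58.0, 23.6, 21.2]]
```

step_arm([
  [[0.019,-0.0015,0.0023,0,0,0,0],[0.019,-0.003,0.0046,0,0,0,0],[0.019,-0.0065,0.0089,0,0,0,0],[0.019,-0.0104,0.0128,0,0,0,0],[0.019,-0.0146,0.0163,0,0,0,0],[0.019,-0.0192,0.0194,0,0,0,0],[0.019,-0.0192,0.0194,0,0,0,0],[0.019,-0.0192,0.0194,0,0,0,0]],
])

```text
time: 28.9
tool_pos: [0.4424, 0.082, 0.0595]
tcp_rot: [0.191, -3.131, -0.015]
wrist_force: [-0.4, -1.7, 0.2]
width: 0.221
```

Run:
```python
from st import *
s=st();red(s)
```

```text
t 28.9 tcp nest [[-50.18 -22.18  59.46]] F nest 1.59 -0.58 0.2 w 18.89281215130604
red 1382 [-49.  -23.6  61.5]
board 9320 [[-0.8, -30.3, 17.3], [27.1, -15.0, 19.8], [57.9, 17.3, 21.2]]
```

step_arm([
  [[0.034,0,0,0,0,0,0],[0.034,0,0,0,0,0,0],[0.034,0,0,0.005,0,0,0],[0.034,0,0,0.02,0,0,0],[0.034,0,0,0.05,0,0,0],[0.034,-0.005,-0.01,0.09,0,0,0],[0.034,-0.01,-0.03,0.13,0,0,0],[0.034,-0.01,-0.03,0.13,0,0,0]],
])

```text
time: 29.95
tool_pos: [0.4354, 0.0514, 0.1946]
tcp_rot: [-0.189, 3.131, 0.014]
wrist_force: [-0.1, -0.1, 0.1]
width: 0.4
```

Run:
```python
from st import *
s=st()
im,d=read_camera("wrist");cv2.imwrite("pics/w6.png",im)
P,u,v=cloud("wrist",d);h=cv2.cvtColor(im,cv2.COLOR_BGR2HSV)[v,u];Q=N(P)
r=((h[:,0]<8)|(h[:,0]>172))&(h[:,1]>140)&(h[:,2]>60)&(Q[:,2]>58)&(Q[:,2]<66)
p=Q[r].mean(0);print("post",p.round(1),"a",np.arctan2(-(p[0]+4),p[1]+55))
g=(h[:,0]>45)&(h[:,0]<75)&(h[:,1]>100)&(h[:,2]>50)&(Q[:,0]>-20)&(Q[:,0]<62)&(abs(Q[:,1])<36)&(abs(Q[:,2]-20)<3)
print("board",np.percentile(Q[g],[1,50,99],0).round(1).tolist())
for y in range(-25,26,10):
    m=g&(abs(Q[:,1]-y)<4);print(y,m.sum(),np.percentile(Q[m,0],1).round(1) if m.any() else 0)
g=(h[:,0]>45)&(h[:,0]<75)&(h[:,1]>100)&(h[:,2]>60)&(Q[:,0]>80)&(abs(Q[:,1])<16)&(Q[:,2]>24)&(Q[:,0]<115)
print("btn",np.median(Q[g],0))
im,_=read_camera("top")
for t in("meter","dish","driver_red"):print(t,world("top",spot_in("top",t)[0]["xyz"]).round(3))
```

```text
t 29.95 tcp nest [[-20.71 -33.06 194.59]] F nest 0.07 -0.15 0.07 w 34.143062679086896
post [-49.7 -24.8  59.5] a 0.9863495560144417
board [[-1.3, -32.4, 17.0], [24.4, -9.1, 17.7], [57.0, 25.7, 19.1]]
-25 579 -1.2
-15 515 -1.6
-5 405 -1.3
5 341 -1.1
15 409 -0.9
25 242 -1.3
btn [94.01076688 -2.94537704 31.01535407]
meter [ 0.655 -0.258  0.03 ]
dish [ 0.405 -0.298  0.013]
driver_red [0.606 0.397 0.016]
```

View pics/w6.png

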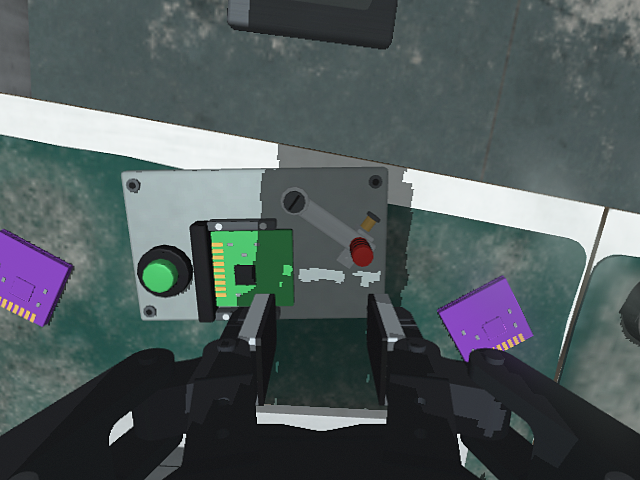

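The last wrist picture shows the board at (252,268) against the stop with no gap, the clip swung out with its post at (361,252), the button up at (158,271), and the gripper clear of everything. Handing in.

```bash
python3 -c "
from workcell import *
print(finish_job())"
```

```text
the job is handed in; nothing more can be done
None
```

I did the whole sequence and handed the job in at about 30 s of the 67 s allowed; no verdict was reported.

- **Clip and push:** I swung the clip by its post onto the board's edge. The set screw made contact with the post at about x = +0.5 mm in the nest frame. I leaned there at about 9 to 9.5 N on the wrist sensor for over a second. The sensor read 1 to 2 N before contact, so the force on the stop was probably about 8 N.
- **Button:** I pressed it about 6 mm down, and the force rose to 17 N, well above the 5 N needed, so it had bottomed. I then let it come up with the clip still on.
- **Clip off:** I swung the clip back to about 0.95 rad and lifted the gripper clear.

**Last checks:** The board lies square, and no gap to the stop shows in the picture. The button is up. The multimeter, dish and screwdriver are within about 4 mm of where the first picture put them, which is the detector's own accuracy.

**One disagreement:** The last depth view put the board's front edge at -1.3 mm, against about -0.2 mm just after the clip came off the board. That same view put the button about 2.5 mm off in the same direction, so I took it as a camera offset. Either reading is within the 2.5 mm limit.

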